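# Sort detergent cartridges by weight and load the dosing dock

## Robot

A 6-joint arm with a two-finger parallel gripper is mounted at the origin on the work surface. World frame = base frame: x ahead of the robot, y to its left, z up, the work surface at z = 0. Lengths are in mm, angles in rad, forces in N, time in s.
With the tool pointing down it reaches from about 300 to 775 mm from the base axis. Payload 14.6 kg.
Tool frame: the origin (TCP) lies between the finger pads; the fingertips stand manip.tip_reach ahead of it and the grasp point (between the pads) lies 5 mm behind it (manip.tip_reach is the distance from the TCP to the fingertips, in mm); z points along the fingers, y is the line along which they close (so a half turn about z gives the same grasp; the last joint's range is limited). The gripper opens to 94 mm and grips with 3 to 60 N. Pads are 16 mm wide; open, the fingers measure 119 mm over their backs; the gripper's body (75 mm by 177 mm) begins 78 mm behind the grasp point.
Start: joints at [1.25, 0.3, 1.521, -0, 1.321, -0.067], TCP at [138.094, 532.371, 219.446] pointing down, gripper open.
Joint ranges: [-3.03, 3.03], [-0.79, 2.21], [0.23, 2.52], [-1.04, 4.18], [0, 3.07], [-2.55, 2.55]. Speed limits (rad/s): [2.22, 2.22, 2.57, 3.14, 3.14, 3.14].

## Interface

Orientations are given as [roll, pitch, yaw] about the fixed x, y, z axes, in that order (R = Rz(yaw) Ry(pitch) Rx(roll)).
In Python, from cell import manip gives the robot as it stands. The module is installed in compiled form; this text tells all that it offers.
- The arm moves only by the shell command python3 -m creep 'ROWS' [FORCE]. ROWS is JSON, a list of rows, each a list of 3 entries, a list of its own where there are three numbers: the opening, from -1 (shut) to 1 (fully open), then the shift along the tool's x, y, z in cm, then the turn about the tool's z in units of 5 degrees (1.0 is 5 degrees). In form: [[grip, [tx, ty, tz], roll], ...]. A call has 1 to 12 rows; each row is the pose to reach, as a shift and turn from the pose commanded when the call began, along the tool's axes at that moment; what a row does not reach only later rows make up. A row lasts 1/10 s, in which the tool goes at most 50 mm and 8.59 degrees, less where a joint would pass 70% of its speed; a pose out of reach is approached as far as the arm can. A call with a gripper value outside its range is refused whole. The fingers move at their own pace and stop on an object; FORCE is the grip in N (left out, the last holds). Time passes only in rows, so rows that repeat a pose let the fingers close. It gives the time, the measured TCP pose, the force, the opening and the grip force at its end, in the units of the state.
- manip.read_state(): the state, without advancing time (a new reading comes with each control period).
- manip.camera(name): name is "side" or "top"; returns the picture (480x640x3 uint8, red, green, blue); there is no depth.
- manip.camera_params(name): a dict with "fovy" (degrees; the focal length in pixels is half the picture's height over the tangent of half this angle, whatever the lens; pixels are square), "cx", "cy" (the principal point, pixels), "k1" (the pictures are not rectified: a ray, as slopes to the right and down, at radius r is drawn at 1 + k1 r^2 times it, then the intrinsics apply), "origin" and "attitude" of the camera in the world. Camera axes: x right, y down, z forward; pixel columns grow to the right and rows downward; lengths in mm; the calibration is good to about 2 mm. A picture is of the moment at which its call begins. camera_params takes no time and is no camera call.
- manip.sign_off(): hands the job in; it is judged then, once.
The state is a dict: "clock": time; "joints": joint angles; "qd": joint speeds; "effort": joint torques, N m; "eef_pos": TCP position; "eef_rot": TCP orientation; "wrist_force": force on the tool from outside, world axes, zero at the start; "moment": the same for the moment, N m; "finger_gap": finger opening in mm; "finger_force": force on a finger pad.
Only numpy, scipy, OpenCV 4.12 (cv2) and the standard library are available. Lean on these libraries where they do the work, as an engineer would, in place of code of your own. Each camera call takes 0.05 s, during which the arm holds its last target. There are 200 camera calls.

## Task

Three look-alike sealed detergent cartridges stand in the wooden rack on the laundry counter, some full and some spent, which only their weight can tell: feel it as you lift each one just clear. Press every full one gently down into a well of the dosing dock until it is fully home on the well's rubber seat, and set every spent one down gently, upright, in a cell of its own in the return crate. Keep the cartridges within about 20 cm of the counter, and leave the other things on it where they are.

Things in the scene. Friction and masses are not known exactly. Their poses are not given: they have to be found in the camera images.
- cartridge_a: sealed grey cartridge, 56 x 56 x 70 mm tall box; on top a black grip tab, 18 (its x) x 40 (its y) x 34 mm tall: grip here, closing along x. Origin: centre of underside, z up. Full 0.47 to 0.62 kg, spent 0.13 to 0.17 kg, same look; one or two of the three are full, any of them. The block inside can shift 3 mm. Starts in a rack pocket, axes along the rack's to 2 degrees
- cartridge_b: sealed grey cartridge, 56 x 56 x 70 mm tall box; on top a black grip tab, 18 (its x) x 40 (its y) x 34 mm tall: grip here, closing along x. Origin: centre of underside, z up. Full 0.47 to 0.62 kg, spent 0.13 to 0.17 kg, same look; one or two of the three are full, any of them. The block inside can shift 3 mm. Starts in a rack pocket, axes along the rack's to 2 degrees
- cartridge_c: sealed grey cartridge, 56 x 56 x 70 mm tall box; on top a black grip tab, 18 (its x) x 40 (its y) x 34 mm tall: grip here, closing along x. Origin: centre of underside, z up. Full 0.47 to 0.62 kg, spent 0.13 to 0.17 kg, same look; one or two of the three are full, any of them. The block inside can shift 3 mm. Starts in a rack pocket, axes along the rack's to 2 degrees
- rack: fixed wooden rack block, 82 mm (x) x 264 mm (y), 20 mm tall, with three square pockets 62 mm wide and 14 mm deep in a row along its y at -88, 0 and 88 mm. Origin: centre of the underside on the counter, z up
- dock: fixed grey dosing dock, block of 90 mm (x) x 196 mm (y) x 54 mm tall, with two square wells at y -46 and 46 mm, 59 mm wide (1.5 mm clear on each side of a cartridge; 3 mm chamfer at the mouth), 40 mm deep to the seat, sides along the dock's axes. Origin: centre of the underside on the counter, z up
- seat0: square rubber seat (54 mm, gives 4 N/mm) flooring one of the dock's wells; origin amid its top, 14 mm over the counter, 40 mm under the well's mouth; axes as the dock's. Through it a round steel valve button stands 12 mm up: it sinks under about 9 N and stays where pushed; a full cartridge's weight alone does not sink it. Home, the cartridge rests on the seat. Over 30 N damages it
- seat1: square rubber seat (54 mm, gives 4 N/mm) flooring one of the dock's wells; origin amid its top, 14 mm over the counter, 40 mm under the well's mouth; axes as the dock's. Through it a round steel valve button stands 12 mm up: it sinks under about 9 N and stays where pushed; a full cartridge's weight alone does not sink it. Home, the cartridge rests on the seat. Over 30 N damages it
- crate: fixed pale wooden return crate, 90 mm (x) x 176 mm (y), 45 mm tall, open above, walls 5 mm, a 5 mm divider making two cells of 80 mm (x) x 80 mm (y) at y -43 and 43 mm. Origin: centre of the underside on the counter, z up
- mat0: springy rubber mat (78 mm square, gives 3 N/mm) flooring one of the crate's cells; origin amid its top, 10 mm over the counter; axes as the crate's. Over 30 N (a dropped cartridge) damages it
- mat1: springy rubber mat (78 mm square, gives 3 N/mm) flooring one of the crate's cells; origin amid its top, 10 mm over the counter; axes as the crate's. Over 30 N (a dropped cartridge) damages it
- scoop_cup: bystander: white measuring cup, 64 mm across, 55 mm tall; origin at the centre of its underside
- jar: bystander: glass jar with a steel cap, 60 mm across, 75 mm tall; origin at the centre of its underside
- brush: bystander: wooden brush lying on the counter beyond the dock and crate; origin under its middle
Mind the look-alikes: they are no part of the job. Leave any blue or red look-alike of the cartridge_b alone.

How it is judged (in metres and radians):
At the end, for the whole second after the job is handed in: All upright (0.1 rad) and at rest: each full cartridge (weighing over 3.4 N on the dock) within 5 mm of a seat's centre, underside under 16.5 mm over the counter; each spent one (under 3.4 N on the crate) on the mat of a crate cell, within 25 mm of its centre ((((horizontal distance between cartridge_a and seat0 below 0.005 m or horizontal distance between cartridge_a and seat1 below 0.005 m) and z of cartridge_a in the frame of dock below 0.0165 m and contact force between cartridge_a and dock above 3.4 N) or ((horizontal distance between cartridge_a and mat0 below 0.025 m or horizontal distance between cartridge_a and mat1 below 0.025 m) and z of cartridge_a in the frame of crate below 0.014 m and contact force between cartridge_a and crate between 0.5 and 3.4 N)) and angle between each of cartridge_a, cartridge_b, cartridge_c's own z axis and vertical below 0.1 rad and linear speed of each of cartridge_a, cartridge_b, cartridge_c below 0.02 m/s and (((horizontal distance between cartridge_b and seat0 below 0.005 m or horizontal distance between cartridge_b and seat1 below 0.005 m) and z of cartridge_b in the frame of dock below 0.0165 m and contact force between cartridge_b and dock above 3.4 N) or ((horizontal distance between cartridge_b and mat0 below 0.025 m or horizontal distance between cartridge_b and mat1 below 0.025 m) and z of cartridge_b in the frame of crate below 0.014 m and contact force between cartridge_b and crate between 0.5 and 3.4 N)) and (((horizontal distance between cartridge_c and seat0 below 0.005 m or horizontal distance between cartridge_c and seat1 below 0.005 m) and z of cartridge_c in the frame of dock below 0.0165 m and contact force between cartridge_c and dock above 3.4 N) or ((horizontal distance between cartridge_c and mat0 below 0.025 m or horizontal distance between cartridge_c and mat1 below 0.025 m) and z of cartridge_c in the frame of crate below 0.014 m and contact force between cartridge_c and crate between 0.5 and 3.4 N))); the robot touches nothing.
It fails at once if a cartridge is pressed on a dock seat with more than 30 N (contact force between any of cartridge_a, cartridge_b, cartridge_c and seat0 above 30 N or contact force between any of cartridge_a, cartridge_b, cartridge_c and seat1 above 30 N).
It fails at once if a cartridge strikes a crate mat with more than 30 N (contact force between any of cartridge_a, cartridge_b, cartridge_c and mat0 above 30 N or contact force between any of cartridge_a, cartridge_b, cartridge_c and mat1 above 30 N).
It fails at once if a cartridge's underside is raised more than 25 cm over the counter (height (world z) of any of cartridge_a, cartridge_b, cartridge_c above 0.25 m).
It fails at once if a bystander is moved by more than 3 cm (distance of any of scoop_cup, jar, brush from where it was at the start of the episode above 0.03 m).
It also fails if it takes over 72 s, if anything falls off the work surface, if the arm or the gripper's body presses on something with over 40 N, if the wrist force passes 120 N, or if a joint passes its speed limit or range.

## Working session

There is one attempt and no reset: what is moved stays moved. The work goes in short steps, Python scripts to look and compute and a shell command to move; the robot and the scene stay as the last step left them, time stands still between calls to the robot, and variables do not carry over. Pictures are saved under pics/ and viewed, at most 10 in all, crops included, and the job is handed in when it is done.

```bash
mkdir -p pics
python3 - <<'E'
from cell import manip
import cv2
for n in("top","side"):
    print(n,manip.camera_params(n)); cv2.imwrite(f"pics/{n}0.png",manip.camera(n)[:,:,::-1])
s=manip.read_state();print(s,manip.tip_reach)
E
```

```text
top {'fovy': 53.14616207738945, 'cx': 328.3892822284828, 'cy': 231.5824319288749, 'k1': -0.03887349544135807, 'origin': array([461.76587226,  16.50828452, 966.91096169]), 'attitude': array([-3.04132794, -0.01868673, -1.54305581])}
side {'fovy': 42.70957395056272, 'cx': 319.3185483621314, 'cy': 238.3190977307923, 'k1': -0.06149810516038421, 'origin': array([ 215.68636212, -911.18042373,  721.35043926]), 'attitude': array([-2.18015259, -0.01058584, -0.34356286])}
{'clock': 0.1, 'joints': array([ 1.25040808e+00,  3.00408803e-01,  1.52154938e+00, -2.87679363e-06,
        1.32069271e+00, -6.66317157e-02]), 'qd': array([-0.00086593, -0.00036581, -0.00090027,  0.0011143 ,  0.00028221,
        0.00092328]), 'effort': array([ 5.89793326e-04, -5.32646012e+01, -3.53285801e+01,  7.09031546e-02,
        2.35365290e-02, -6.28556654e-05]), 'eef_pos': array([138.02022959, 532.16081719, 218.93390377]), 'eef_rot': array([-3.14053658e+00, -6.76793527e-05,  2.88783680e+00]), 'wrist_force': array([-0.78072172,  0.35310211,  0.619413  ]), 'moment': array([0.0621037 , 0.05840574, 0.00119982]), 'finger_force': 0.0, 'finger_gap': 94.12367711318257} 14.0
```

View pics/top0.png

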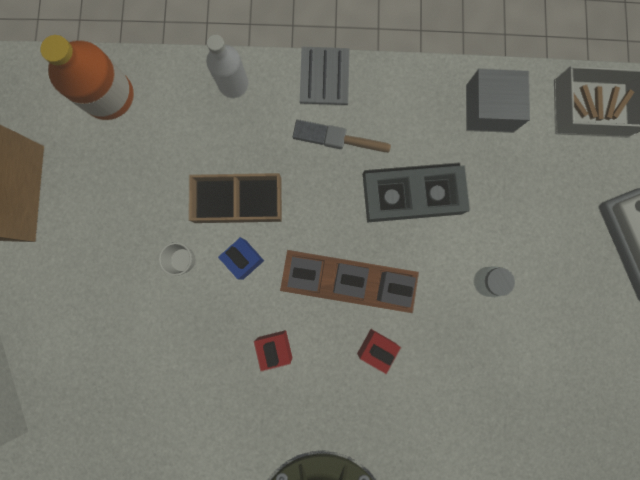

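View pics/side0.png

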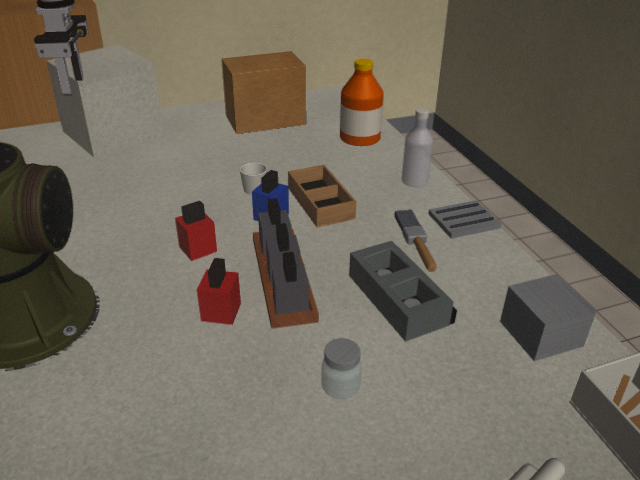

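The top view shows crate (236,198), dock (415,193) and rack (350,281). The grey cartridges are at (304,274), (352,281) and (399,290). The look-alikes are blue (240,258) and red (273,351), (380,351). Only the three grey ones stand in rack pockets, so they are the targets. I'll confirm this in enlarged crops.

Run:
```python
import cv2
a=cv2.imread("pics/top0.png")
for n,(x,y,w,h) in dict(c1=(270,240,160,80),c2=(180,155,300,75)).items():
    k=800/w; c=cv2.resize(a[y:y+h,x:x+w],None,fx=k,fy=k,interpolation=cv2.INTER_CUBIC)
    c=cv2.convertScaleAbs(c,alpha=1.8)
    globals()[n]=c
o=cv2.vconcat([c1[:400],c2]);cv2.imwrite("pics/crop0.png",o);print(o.shape)
```

```text
(600, 800, 3)
```

View pics/crop0.png

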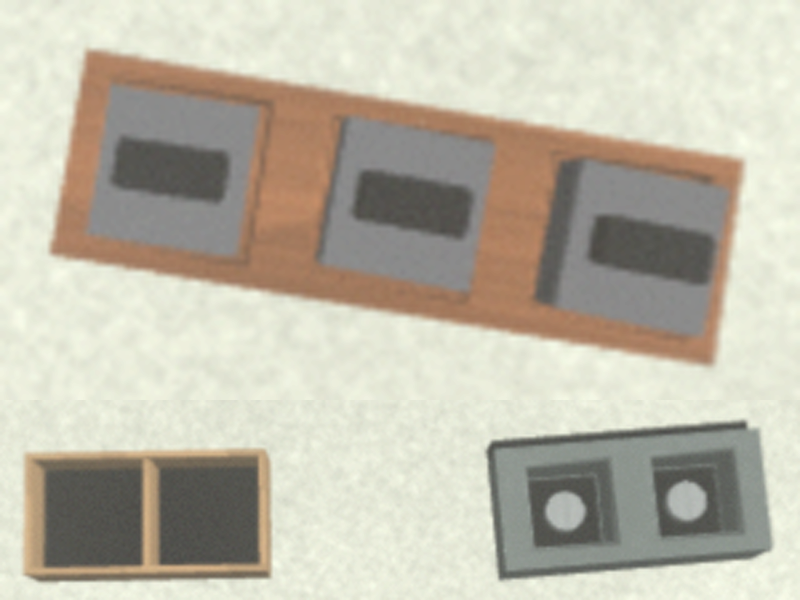

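The crop confirms it: three plain grey cartridges with black tabs in the pockets. Next, larger crops of the dock in both views and the rack from the side.

Run:
```python
import cv2,numpy as np
a=cv2.imread("pics/top0.png");b=cv2.imread("pics/side0.png")
def cr(a,x,y,w,h,k): return cv2.convertScaleAbs(cv2.resize(a[y:y+h,x:x+w],None,fx=k,fy=k,interpolation=cv2.INTER_CUBIC),alpha=1.8)
o=np.vstack([np.hstack([cr(a,355,155,120,75,4),cr(b,340,235,80,75,4)]),np.hstack([cr(a,180,165,120,75,4),cr(b,250,190,80,75,4)])])
cv2.imwrite("pics/crop1.png",o);print(o.shape)
```

```text
(600, 800, 3)
```

View pics/crop1.png

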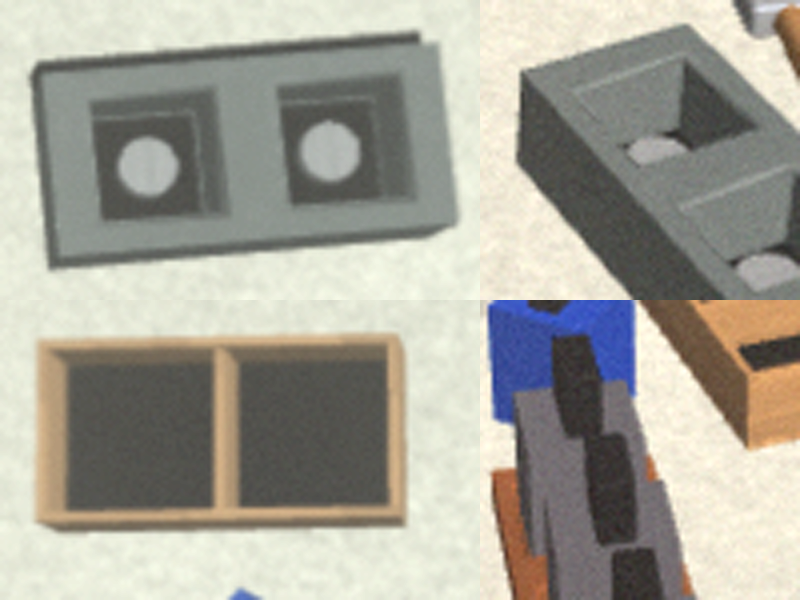

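```bash
cat > h.py <<'E'
import numpy as np
from cell import manip
from scipy.optimize import least_squares
from scipy.spatial.transform import Rotation as R
P={n:manip.camera_params(n) for n in("top","side")}
def proj(n,X):
    p=P[n];c=R.from_euler('xyz',p['attitude']).inv().apply(np.atleast_2d(X)-p['origin'])
    s=c[:,:2]/c[:,2:];s=s*(1+p['k1']*(s**2).sum(1,keepdims=True))
    return s*240/np.tan(np.radians(p['fovy']/2))+[p['cx'],p['cy']]
def px(pts,k,o): return (np.array(pts,float)+.5)/k-.5+o
def place(q,L): 
    L=np.array(L,float);c,s=np.cos(q[2]),np.sin(q[2])
    return np.c_[q[0]+c*L[:,0]-s*L[:,1],q[1]+s*L[:,0]+c*L[:,1],L[:,2]]
def fit(obs,q0):  # obs: list of (cam, px, local pts)
    f=lambda q:np.concatenate([proj(n,place(q,L))-u for n,u,L in obs])
    r=least_squares(lambda q:f(q).ravel(),q0,x_scale=[10,10,.1]);return r.x,f(r.x)
def rect(hx,hy,z,cy=0): # order TL TR BR BL in top image: +x up,+y left
    return [[hx,cy+hy,z],[hx,cy-hy,z],[-hx,cy-hy,z],[-hx,cy+hy,z]]
E
cat > m.py <<'E'
from h import *
np.set_printoptions(precision=2,suppress=True)
o1=[270,240]
def show(n,r): print(n,r[0],"deg",np.degrees(r[0][2]),"rms px",np.sqrt((r[1]**2).mean()))
rk=fit([("top",px([(87,50),(743,158),(714,364),(52,254)],5,o1),rect(41,132,20))],[400,0,0]);show("rack",rk)
tabs=[[(118,137),(229,151),(222,202),(110,188)],[(360,170),(472,186),(465,240),(352,222)],[(595,214),(714,234),(708,284),(588,262)]]
tops=[None]*3
for i,t in enumerate(tabs): show("tab%d"%i,fit([("top",px(t,5,o1),rect(9,20,110))],[400,0,0]))
print("pockets",place(rk[0],[[0,88,0],[0,0,0],[0,-88,0]]))
od=[355,155]
A=("top",px([(43,72),(437,42),(456,222),(58,258)],4,od),rect(45,98,54))
B=("top",px([(90,100),(216,88),(230,214),(102,221),(277,87),(401,75),(415,200),(289,207)],4,od),rect(32.5,32.5,54,46)+rect(32.5,32.5,54,-46))
C=("top",px([(148,166),(330,152)],4,od),[[0,46,26],[0,-46,26]])
D=("side",px([(40,72),(206,25)],4,[340,235]),[[-45,98,54],[45,98,54]])
for n,o in dict(A=[A],B=[B],C=[C],D=[D],all=[A,B,C,D]).items():
    r=fit(o,[550,-100,0]);show("dock"+n,r)
print("wells",place(r[0],[[0,46,0],[0,-46,0]]))
r=fit([("top",px([(40,40),(403,35),(404,218),(38,216)],4,[180,165]),rect(45,88,45))],[550,150,0]);show("crate",r)
print("cells",place(r[0],[[0,43,0],[0,-43,0]]))
E
python3 m.py
```

```text
rack [461.39 -42.72  -0.14] deg -7.759407393617583 rms px 0.2339489112829557
tab0 [472.2   44.98  -0.1 ] deg -5.68400323680543 rms px 0.08417115520996431
tab1 [462.2  -41.63  -0.12] deg -6.948380357018491 rms px 0.23376653295825983
tab2 [ 448.89 -127.23   -0.14] deg -8.211817436851755 rms px 0.6753924088752536
pockets [[ 473.27   44.47    0.  ]
 [ 461.39  -42.72    0.  ]
 [ 449.51 -129.92    0.  ]]
dockA [ 637.03 -167.59    0.11] deg 6.4995063481456405 rms px 0.42652960760819403
dockB [ 636.7  -169.21    0.11] deg 6.171285337267569 rms px 1.0217478037828502
dockC [ 636.62 -168.1     0.11] deg 6.2692941239521085 rms px 0.027415680060411424
dockD [ 637.04 -167.16    0.11] deg 6.424012998043496 rms px 0.13500727109703098
dockall [ 636.75 -168.5     0.11] deg 6.37691342754384 rms px 0.8089544793420761
wells [[ 631.65 -122.79    0.  ]
 [ 641.86 -214.22    0.  ]]
crate [618.42 185.23   0.04] deg 2.091794968269177 rms px 0.49988400720251247
cells [[616.85 228.21   0.  ]
 [619.99 142.26   0.  ]]
```

```bash
cat > go.py <<'E'
import sys;from h import *
np.set_printoptions(precision=3,suppress=True)
s=manip.read_state();Rm=R.from_euler('xyz',s['eef_rot'])
x,y,z,yaw=map(float,sys.argv[1:5])
T=Rm.inv().apply(np.array([x,y,z])-s['eef_pos'])/10
d=(np.degrees(s['eef_rot'][2])-yaw+180)%360-180
print("shift cm",T,"roll",round(d/5,3),"| F",s['wrist_force'],"t",s['clock'],"pos",s['eef_pos'],"gap",s['finger_gap'])
E
python3 go.py 472.3 44.9 150 83.6
```

```text
shift cm [-44.59  -38.767   6.931] roll 16.372 | F [-0.781  0.353  0.619] t 0.1 pos [138.02  532.161 218.934] gap 94.12367711318257
```

```bash
python3 -m creep '[[0,[-4.5,-3.9,0.7],1.6],[0,[-8.9,-7.8,1.4],3.3],[0,[-13.4,-11.6,2.1],4.9],[0,[-17.8,-15.5,2.8],6.5],[0,[-22.3,-19.4,3.5],8.2],[0,[-26.8,-23.3,4.2],9.8],[0,[-31.2,-27.1,4.9],11.5],[0,[-35.7,-31.0,5.5],13.1],[0,[-40.1,-34.9,6.2],14.7],[0,[-44.6,-38.8,6.9],16.4],[0,[-44.6,-38.8,6.9],16.4],[0,[-44.6,-38.8,6.9],16.4]]' 15; python3 go.py 472.3 44.9 94 83.6
```

```text
clock: 1.3
eef_pos: [473.2, 42.6, 150.1]
eef_rot: [-3.141, 0.0, 1.456]
wrist_force: [1.0, 1.1, 0.0]
finger_gap: 46.8
finger_force: 0.0
shift cm [ 0.222 -0.111  5.605] roll -0.04 | F [0.965 1.055 0.044] t 1.3 pos [473.156  42.569 150.053] gap 46.80042210220395
```

```bash
python3 -m creep '[[0,[0,0,1.5],0],[0,[0,0,2],0],[0,[0,0,2],0]]'; python3 go.py 472.3 44.9 94 83.6
```

```text
clock: 1.6
eef_pos: [471.7, 45.1, 129.8]
eef_rot: [-3.14, 0.0, 1.457]
wrist_force: [-0.8, -0.3, 1.0]
finger_gap: 47.1
finger_force: 0.0
shift cm [-0.017  0.068  3.578] roll -0.025 | F [-0.838 -0.281  1.023] t 1.6 pos [471.711  45.146 129.778] gap 47.147950721244996
```

```bash
python3 -m creep '[[0,[0,0,1.2],0],[0,[0,0,2.4],0],[0,[0,0,3.6],0],[0,[0,0,3.6],0],[-0.6,[0,0,3.6],0],[-1,[0,0,3.6],0],[-1,[0,0,3.6],0],[-1,[0,0,3.6],0],[-1,[0,0,3.6],0],[-1,[0,0,3.6],0]]' 45; python3 go.py 472.3 44.9 129 83.6
```

```text
clock: 2.6
eef_pos: [472.3, 44.8, 94.5]
eef_rot: [-3.141, 0.0, 1.457]
wrist_force: [-2.1, 0.0, 1.7]
finger_gap: 17.7
finger_force: 45.0
shift cm [ 0.008 -0.002 -3.446] roll -0.029 | F [-2.119  0.039  1.734] t 2.6 pos [472.306  44.814  94.537] gap 17.695174545550522
```

Gripped at 17.7 mm. Now lift clear (pocket 14 mm deep) and weigh.

```bash
python3 -m creep '[[-1,[0,0,-0.6],0],[-1,[0,0,-1.3],0],[-1,[0,0,-2.0],0],[-1,[0,0,-2.7],0],[-1,[0,0,-3.0],0],[-1,[0,0,-3.0],0],[-1,[0,0,-3.0],0],[-1,[0,0,-3.0],0]]'
python3 - <<'E'
from cell import manip
import cv2
for i in range(4):
    im=manip.camera("side"); print(manip.read_state()['wrist_force'])
E
python3 go.py 631.8 -122.1 150 96.35;python3 go.py 616.8 228.2 150 92
```

```text
clock: 3.4
eef_pos: [472.2, 44.8, 124.2]
eef_rot: [-3.141, 0.0, 1.457]
wrist_force: [-0.5, -0.5, -5.3]
finger_gap: 17.8
finger_force: 45.0
[-0.42929085  0.21797933 -5.60987647]
[-0.86867673  0.27590943 -5.24764585]
[ 0.21024769 -0.39975252 -4.64582175]
[-0.68260041 -0.51359963 -5.21202303]
shift cm [-14.763  17.745  -2.577] roll -2.579 | F [-0.683 -0.514 -5.212] t 3.6 pos [472.317  44.784 124.278] gap 17.785164452804448
shift cm [19.868 12.263 -2.578] roll -1.709 | F [-0.683 -0.514 -5.212] t 3.6 pos [472.317  44.784 124.278] gap 17.785164452804448
```

About 5.2 N, so it's full. Carrying it in front of the rack to the +y well.

```bash
python3 -m creep '[[-1,[0,1.5,-1.0],0],[-1,[0,4.0,-2.0],-0.3],[-1,[-1,7.5,-3.1],-0.6],[-1,[-3,11,-3.1],-1.0],[-1,[-6,14,-3.1],-1.5],[-1,[-9,16.5,-3.1],-2],[-1,[-12,17.7,-3.1],-2.6],[-1,[-14,17.7,-3.1],-2.6],[-1,[-14.8,17.7,-3.1],-2.6],[-1,[-14.8,17.7,-3.1],-2.6],[-1,[-14.8,17.7,-3.1],-2.6],[-1,[-14.8,17.7,-3.1],-2.6]]'
python3 - <<'E'
from cell import manip
import cv2,numpy as np
a=manip.camera("top")[:,:,::-1];b=manip.camera("side")[:,:,::-1]
cv2.imwrite("pics/t1.png",a);cv2.imwrite("pics/s1.png",b)
def cr(a,x,y,w,h,k): return cv2.convertScaleAbs(cv2.resize(a[y:y+h,x:x+w],None,fx=k,fy=k,interpolation=cv2.INTER_CUBIC),alpha=1.8)
cv2.imwrite("pics/c1.png",np.hstack([cr(a,340,140,133,150,3),cr(b,340,190,133,150,3)]))
E
python3 go.py 631.8 -122.1 134 96.35
```

```text
clock: 4.8
eef_pos: [631.5, -121.2, 155.6]
eef_rot: [3.141, -0.0, 1.685]
wrist_force: [-0.3, 0.5, -4.6]
finger_gap: 17.8
finger_force: 45.0
shift cm [-0.071  0.026  2.159] roll 0.034 | F [-0.07   0.566 -5.727] t 4.9 pos [ 631.462 -121.422  155.594] gap 18.08964719996386
```

View pics/c1.png

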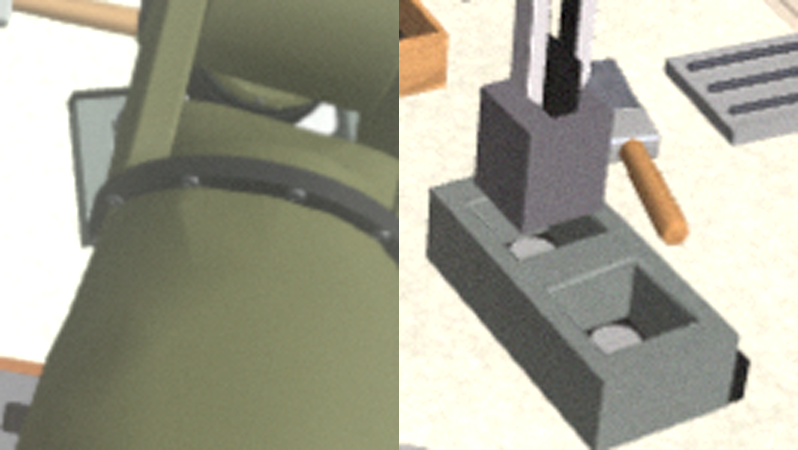

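Run:
```python
from h import *
z=67.1
u=px([(127,126),(126,232),(213,104),(205,205),(83,83),(78,176)],3,[340,190])
L=lambda z:[[-28,-28,z+70],[-28,-28,z],[28,-28,z+70],[28,-28,z],[-28,28,z+70],[-28,28,z]]
for dz in(-3,0,3):
    r=fit([("side",u,L(z+dz))],[631,-121,.11]);print(dz,r[0],np.degrees(r[0][2]),r[1].round(2).tolist())
# dock in the same picture
v=px([(208,375),(33,185),(340,338),(198,447)],3,[340,190])
r=fit([("side",v,[[-45,-98,54],[-45,98,54],[45,-98,54],[-45,-98,0]])],[637,-168,.11]);print("dock",r[0],np.degrees(r[0][2]),r[1].round(2).tolist())
```

```text
-3 [ 6.38382053e+02 -1.10156997e+02  1.02186312e-01] 5.854844383954976 [[1.38, 1.2], [-1.08, -1.38], [0.63, 0.91], [-0.45, -0.34], [-0.06, -0.77], [-0.51, 0.37]]
0 [ 6.36392471e+02 -1.13961124e+02  1.01661880e-01] 5.824796648210676 [[1.36, 1.15], [-1.12, -1.27], [0.76, 0.84], [-0.35, -0.26], [-0.15, -0.9], [-0.6, 0.4]]
3 [ 6.34403004e+02 -1.17765164e+02  1.01130546e-01] 5.7943534802971435 [[1.34, 1.1], [-1.15, -1.15], [0.88, 0.76], [-0.25, -0.18], [-0.23, -1.03], [-0.69, 0.42]]
dock [ 6.41286239e+02 -1.63141153e+02  1.06528150e-01] 6.103613408703238 [[-0.68, 1.05], [0.34, -0.39], [0.85, -2.17], [-0.44, 1.22]]
```

```bash
python3 -m creep '[[-1,[-0.06,0.03,0.4],0],[-1,[-0.06,0.03,0.8],0],[-1,[-0.06,0.03,1.1],0],[-1,[-0.06,0.03,1.3],0],[-1,[-0.06,0.03,1.45],0],[-1,[-0.06,0.03,1.55],0],[-1,[-0.06,0.03,1.6],0],[-1,[-0.06,0.03,1.6],0]]'; python3 go.py 631.8 -122.1 134 96.35
```

```text
clock: 5.7
eef_pos: [631.7, -122.9, 139.5]
eef_rot: [3.142, 0.0, 1.684]
wrist_force: [0.5, 1.3, -5.1]
finger_gap: 17.7
finger_force: 45.0
shift cm [0.083 0.016 0.545] roll 0.022 | F [ 0.469  1.266 -5.102] t 5.7 pos [ 631.732 -122.947  139.452] gap 17.664984896124324
```

```bash
python3 -m creep '[[-1,[0.04,0.0,0.2],0],[-1,[0.04,0,0.4],0],[-1,[0.04,0,0.6],0],[-1,[0.04,0,0.8],0],[-1,[0.04,0,1.0],0],[-1,[0.04,0,1.0],0]]'; python3 go.py 631.8 -122.1 118 96.35
```

```text
clock: 6.3
eef_pos: [631.6, -122.5, 129.0]
eef_rot: [-3.141, -0.0, 1.684]
wrist_force: [0.5, 0.3, -5.4]
finger_gap: 17.9
finger_force: 45.0
shift cm [0.036 0.029 1.103] roll 0.022 | F [ 0.467  0.268 -5.436] t 6.3 pos [ 631.558 -122.493  129.035] gap 17.85556413041283
```

```bash
python3 -m creep '[[-1,[0.02,0.01,0.4],0],[-1,[0.02,0.01,0.8],0],[-1,[0.02,0.01,1.1],0],[-1,[0.02,0.01,1.3],0],[-1,[0.02,0.01,1.5],0],[-1,[0.02,0.01,1.7],0],[-1,[0.02,0.01,1.9],0],[-1,[0.02,0.01,2.1],0],[-1,[0.02,0.01,2.3],0],[-1,[0.02,0.01,2.4],0],[-1,[0.02,0.01,2.4],0]]'; python3 go.py 631.8 -122.1 102.6 96.35
```

```text
clock: 7.4
eef_pos: [631.8, -122.4, 105.3]
eef_rot: [3.141, 0.0, 1.684]
wrist_force: [-1.6, 0.5, 0.6]
finger_gap: 17.9
finger_force: 45.0
shift cm [0.027 0.001 0.269] roll 0.022 | F [-1.605  0.507  0.586] t 7.4 pos [ 631.824 -122.364  105.293] gap 17.867150759474764
```

```bash
python3 -m creep '[[-1,[0,0,0.1],0],[-1,[0,0,0.2],0],[-1,[0,0,0.27],0],[-1,[0,0,0.32],0],[-1,[0,0,0.36],0],[-1,[0,0,0.36],0],[-1,[0,0,0.36],0]]'; python3 go.py 631.8 -122.1 102.6 96.35
```

```text
clock: 8.1
eef_pos: [631.8, -122.3, 101.9]
eef_rot: [3.141, 0.0, 1.684]
wrist_force: [-1.8, 0.3, 4.5]
finger_gap: 18.0
finger_force: 45.0
shift cm [ 0.024  0.001 -0.066] roll 0.022 | F [-1.793  0.27   4.493] t 8.1 pos [ 631.815 -122.344  101.938] gap 18.00374789695797
```

```bash
python3 -m creep '[[-1,[0,0,0.05],0],[-1,[0,0,0.1],0],[-1,[0,0,0.1],0],[-1,[0,0,0.1],0]]'; python3 go.py 631.8 -122.1 102.6 96.35
```

```text
clock: 8.5
eef_pos: [631.8, -122.4, 101.2]
eef_rot: [3.141, 0.0, 1.684]
wrist_force: [-4.0, 1.2, 7.2]
finger_gap: 17.6
finger_force: 45.0
shift cm [ 0.026 -0.001 -0.142] roll 0.022 | F [-4.009  1.231  7.234] t 8.5 pos [ 631.841 -122.359  101.184] gap 17.55469786355857
```

Seat contact confirmed, at a slope of about 4 N/mm. Releasing and rising.

```bash
python3 -m creep '[[-0.3,[0,0,0.05],0],[0,[0,0,0],0],[0,[0,0,0],0],[0,[0,0,0],0],[0,[0,0,-1.5],0],[0,[0,0,-3.5],0],[0,[0,0,-5],0],[0,[0,0,-5],0]]'; python3 go.py 462.2 -41.6 150 82.9
```

```text
clock: 9.3
eef_pos: [632.8, -122.6, 154.0]
eef_rot: [3.137, 0.002, 1.684]
wrist_force: [0.9, -0.9, -0.6]
finger_gap: 46.7
finger_force: 0.0
shift cm [  9.965 -16.04    0.315] roll 2.712 | F [ 0.92  -0.903 -0.634] t 9.3 pos [ 632.774 -122.571  153.992] gap 46.72490140536267
```

```bash
python3 -m creep '[[0,[2,-3.2,0],0.6],[0,[4,-6.4,0],1.2],[0,[6,-9.6,0.2],1.8],[0,[8,-12.8,0.3],2.4],[0,[10,-16,0.3],2.7],[0,[10,-16,0.3],2.7],[0,[10,-16,0.3],2.7],[0,[10,-16,0.3],2.7]]'; python3 go.py 462.2 -41.6 94 82.9;  python3 - <<'E'
from cell import manip
import cv2,numpy as np
b=manip.camera("side")[:,:,::-1]
cv2.imwrite("pics/s2.png",b[180:345,240:460].repeat(3,0).repeat(3,1))
E
```

```text
clock: 10.1
eef_pos: [462.3, -41.3, 147.9]
eef_rot: [3.141, 0.0, 1.448]
wrist_force: [0.6, -0.3, 0.3]
finger_gap: 47.1
finger_force: 0.0
shift cm [-0.033 -0.005  5.388] roll 0.013 | F [ 0.573 -0.311  0.252] t 10.1 pos [462.271 -41.274 147.881] gap 47.08312837643302
```

View pics/s2.png

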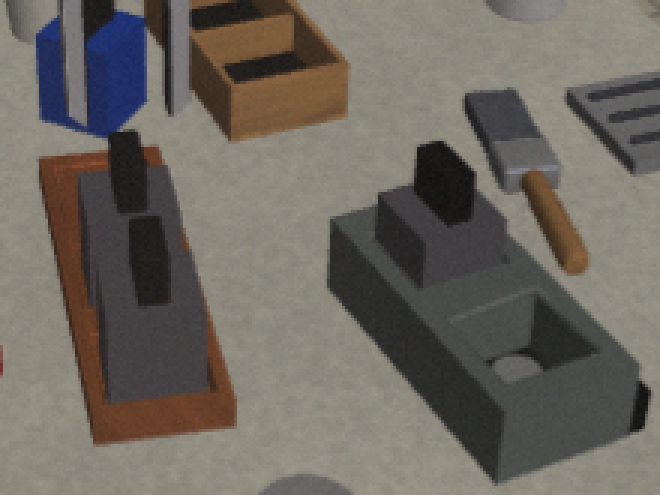

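The cartridge is deep in the well. I'll check its height numerically from this image and descend on the second one.

```bash
python3 - <<'E'
from h import *
for z in(14,18,24):
  print(z,((proj("side",place([631.8,-122.3,.11],[[-28,-28,z+70],[28,-28,z+70],[-28,28,z+70],[-9,-20,z+104],[9,-20,z+104]]))-[240,180])*3+1).round(0).tolist())
E
python3 -m creep '[[0,[0,0,1.8],0],[0,[0,0,3.6],0],[0,[-0.03,0,5.4],0],[0,[-0.03,0,5.4],0],[-0.6,[-0.03,0,5.4],0],[-1,[-0.03,0,5.4],0],[-1,[-0.03,0,5.4],0],[-1,[-0.03,0,5.4],0],[-1,[-0.03,0,5.4],0],[-1,[-0.03,0,4.6],0],[-1,[-0.03,0,3.7],0],[-1,[-0.03,0,2.8],0]]' 45; python3 -m creep '[[-1,[0,0,-0.4],0],[-1,[0,0,-0.4],0],[-1,[0,0,-0.4],0],[-1,[0,0,-0.4],0]]';  python3 - <<'E'
from cell import manip
for i in range(4):
    im=manip.camera("side"); print(manip.read_state()['wrist_force'])
E
python3 go.py 641.9 -213.4 156 96.4;python3 go.py 616.8 228.2 156 92
```

```text
14 [[424.0, 245.0], [506.0, 220.0], [376.0, 194.0], [449.0, 181.0], [476.0, 174.0]]
18 [[424.0, 239.0], [507.0, 215.0], [376.0, 188.0], [450.0, 176.0], [477.0, 168.0]]
24 [[425.0, 231.0], [508.0, 207.0], [377.0, 180.0], [451.0, 167.0], [478.0, 159.0]]
clock: 11.35
eef_pos: [461.6, -41.3, 120.8]
eef_rot: [3.141, -0.0, 1.448]
wrist_force: [0.2, 0.0, -1.6]
finger_gap: 17.9
finger_force: 44.9
clock: 11.75
eef_pos: [461.3, -41.3, 123.5]
eef_rot: [-3.141, -0.0, 1.448]
wrist_force: [-0.4, 0.1, -2.1]
finger_gap: 17.8
finger_force: 44.9
[-0.47559204 -0.19658661 -1.0942734 ]
[ 0.50660821  0.23996026 -1.35845891]
[ 0.37112336  0.36514202 -1.3027853 ]
[-0.55204764 -0.22122318 -2.13614201]
shift cm [-14.871  20.023  -3.247] roll -2.688 | F [-0.552 -0.221 -2.136] t 11.95 pos [461.399 -41.266 123.624] gap 17.913838650994343
shift cm [28.648 12.118 -3.243] roll -1.808 | F [-0.552 -0.221 -2.136] t 11.95 pos [461.399 -41.266 123.624] gap 17.913838650994343
```

```bash
python3 - <<'E'
from h import *
print(((proj("side",place([636.9,-167.8,.111],[[-45,98,54],[-45,-98,54],[45,-98,54],[-45,-98,0]]))-[240,180])*3+1).round(0).tolist())
print("blue approx"); 
r=fit([("top",np.array([[240,257.5]]),[[0,0,104]])],[500,150,0]);print(r[0])
E
python3 -m creep '[[-1,[0.5,1.5,-0.8],0],[-1,[2,5,-1.8],0],[-1,[4.5,8.5,-2.7],-0.3],[-1,[8,11,-3.2],-0.6],[-1,[12,12.1,-3.2],-1],[-1,[16,12.1,-3.2],-1.3],[-1,[20,12.1,-3.2],-1.6],[-1,[23.5,12.1,-3.2],-1.8],[-1,[26.5,12.1,-3.2],-1.8],[-1,[28.2,12.1,-3.2],-1.8],[-1,[28.6,12.1,-3.2],-1.8],[-1,[28.6,12.1,-3.2],-1.8]]'; python3 -m creep '[[-1,[0,0,0],0],[-1,[0,0,0],0]]';python3 go.py 616.8 228.2 106 92
python3 - <<'E'
from cell import manip
import cv2
a=manip.camera("side")[:,:,::-1]; a=cv2.convertScaleAbs(a,alpha=1.8)
cv2.imwrite("pics/s3.png",cv2.resize(a[80:290,250:450],None,fx=2.85,fy=2.85,interpolation=cv2.INTER_CUBIC))
E
```

```text
[[330.0, 220.0], [503.0, 416.0], [640.0, 368.0], [494.0, 488.0]]
blue approx
[497.58498301 160.06119935   0.        ]
clock: 13.15
eef_pos: [616.6, 227.3, 155.5]
eef_rot: [-3.141, 0.0, 1.605]
wrist_force: [-0.1, -0.5, -1.9]
finger_gap: 17.4
finger_force: 44.9
clock: 13.35
eef_pos: [616.8, 226.5, 156.0]
eef_rot: [3.142, 0.0, 1.604]
wrist_force: [-0.5, -0.5, -2.1]
finger_gap: 18.0
finger_force: 44.9
shift cm [0.172 0.003 4.999] roll -0.024 | F [-0.47  -0.504 -2.074] t 13.35 pos [616.821 226.487 155.994] gap 17.98619551351863
```

View pics/s3.png

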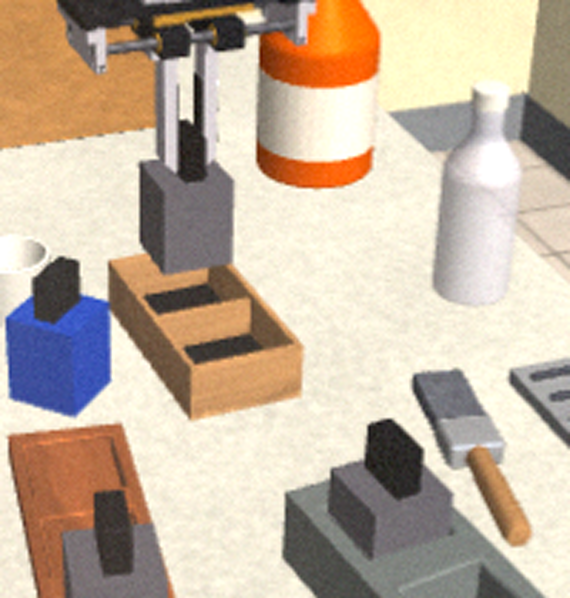

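```bash
python3 -m creep '[[-1,[0.1,0,1],0],[-1,[0.1,0,2.2],0],[-1,[0.1,0,3.4],0],[-1,[0.1,0,4.4],0],[-1,[0.1,0,5.0],0],[-1,[0.1,0,5.3],0],[-1,[0.1,0,5.5],0],[-1,[0.1,0,5.6],0],[-1,[0.1,0,5.7],0],[-1,[0.1,0,5.75],0],[-1,[0.1,0,5.75],0]]'
python3 - <<'E'
from h import *
for z in(14,18,22):
  print(z,((proj("side",place([631.8,-122.3,.11],[[-28,-28,z+70],[28,-28,z+70],[-28,28,z+70],[-9,-20,z+104],[9,-20,z+104]]))-[250,80])*2.85+1).round(0).tolist())
print(((proj("side",place([636.9,-167.8,.111],[[-45,98,54]]))-[250,80])*2.85+1).round(0).tolist())
s=manip.read_state();print(s['wrist_force'],s['eef_pos'])
E
```

```text
clock: 14.5
eef_pos: [616.7, 228.7, 98.5]
eef_rot: [3.141, -0.0, 1.605]
wrist_force: [-0.8, 0.6, -2.0]
finger_gap: 17.9
finger_force: 44.9
14 [[374.0, 518.0], [452.0, 494.0], [329.0, 469.0], [399.0, 457.0], [424.0, 450.0]]
18 [[375.0, 512.0], [453.0, 489.0], [329.0, 464.0], [399.0, 452.0], [424.0, 445.0]]
22 [[375.0, 507.0], [454.0, 484.0], [329.0, 459.0], [400.0, 446.0], [425.0, 439.0]]
[[285.0, 494.0]]
[-0.83511114  0.649701   -2.02223789] [616.66379437 228.74448455  98.46414337]
```

```bash
python3 -m creep '[[-1,[0,0,0.06],0],[-1,[0,0,0.11],0],[-1,[0,0,0.11],0],[-0.3,[0,0,0.11],0],[0,[0,0,0.11],0],[0,[0,0,0.11],0],[0,[0,0,0.11],0],[0,[0,0,-2],0],[0,[0,0,-4],0],[0,[0,0,-5.5],0],[0,[0,0,-5.5],0]]'; python3 go.py 449.3 -127.7 150 82
```

```text
clock: 15.6
eef_pos: [617.4, 229.0, 155.6]
eef_rot: [3.138, -0.001, 1.605]
wrist_force: [0.3, -0.2, 1.2]
finger_gap: 46.8
finger_force: 0.0
shift cm [-35.074 -18.019   0.465] roll 1.992 | F [ 0.279 -0.212  1.237] t 15.6 pos [617.377 228.991 155.59 ] gap 46.820543423946006
```

```bash
python3 -m creep '[[0,[-4.4,-2.3,0],0.3],[0,[-8.8,-4.5,0],0.6],[0,[-13.2,-6.8,0],0.9],[0,[-17.6,-9,0],1.2],[0,[-22,-11.3,0],1.5],[0,[-26.4,-13.5,0],1.8],[0,[-30.8,-15.8,0.2],2],[0,[-35.1,-18.0,0.4],2],[0,[-35.1,-18.0,0.4],2],[0,[-35.1,-18.0,0.4],2],[0,[-35.1,-18.0,0.4],2]]'; python3 go.py 449.3 -127.7 94 82
python3 - <<'E'
from cell import manip
import cv2,numpy as np
a=manip.camera("side")[:,:,::-1]; a=cv2.convertScaleAbs(a,alpha=1.8)
k=lambda x,y,w,h:cv2.resize(a[y:y+h,x:x+w],None,fx=4,fy=4,interpolation=cv2.INTER_CUBIC)
cv2.imwrite("pics/s4.png",np.hstack([k(260,130,90,120),k(345,220,110,120)]))
E
```

```text
clock: 16.7
eef_pos: [448.9, -127.5, 149.0]
eef_rot: [-3.141, -0.0, 1.431]
wrist_force: [-0.1, -0.3, 0.6]
finger_gap: 47.1
finger_force: 0.0
shift cm [-0.02   0.041  5.499] roll -0.0 | F [-0.116 -0.307  0.555] t 16.7 pos [ 448.944 -127.461  148.99 ] gap 47.116326232477185
```

View pics/s4.png

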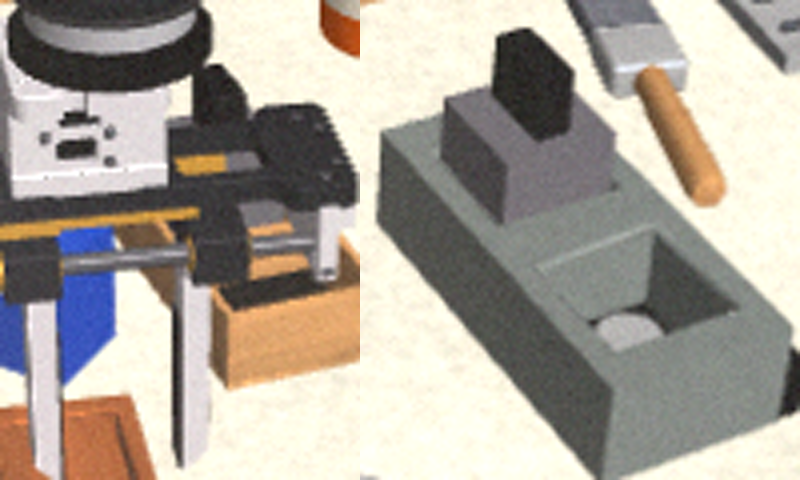

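Box corners in the crop, (505,165) and (615,133), match the projection for underside z=14, so the first cartridge is home. Now the third.

```bash
python3 -m creep '[[0,[0,0.04,1.8],0],[0,[-0.02,0.04,3.6],0],[0,[-0.02,0.04,5.5],0],[0,[-0.02,0.04,5.5],0],[-0.6,[-0.02,0.04,5.5],0],[-1,[-0.02,0.04,5.5],0],[-1,[-0.02,0.04,5.5],0],[-1,[-0.02,0.04,5.5],0],[-1,[-0.02,0.04,5.5],0],[-1,[-0.02,0.04,4.7],0],[-1,[-0.02,0.04,3.8],0],[-1,[-0.02,0.04,2.9],0]]' 45; python3 -m creep '[[-1,[0,0,-0.4],0],[-1,[0,0,-0.4],0],[-1,[0,0,-0.4],0],[-1,[0,0,-0.4],0]]';  python3 - <<'E'
from cell import manip
for i in range(4):
    im=manip.camera("side"); print(manip.read_state()['wrist_force'])
E
python3 go.py 641.9 -213.4 156 96.4;python3 go.py 620 142.3 156 92
```

```text
clock: 17.95
eef_pos: [449.1, -128.5, 121.2]
eef_rot: [-3.142, 0.0, 1.43]
wrist_force: [-0.3, -0.0, -5.8]
finger_gap: 18.0
finger_force: 45.0
clock: 18.35
eef_pos: [448.9, -128.4, 124.0]
eef_rot: [-3.141, -0.0, 1.43]
wrist_force: [0.1, -0.7, -5.3]
finger_gap: 17.5
finger_force: 45.0
[ 0.21219662 -0.37793848 -4.66486993]
[ 0.14836645  0.19590156 -5.26564496]
[-0.10614402 -1.04741909 -5.35722755]
[-0.73999635 -0.71500152 -5.19060846]
shift cm [-5.713 20.287 -3.196] roll -2.889 | F [-0.74  -0.715 -5.191] t 18.55 pos [ 449.003 -128.439  124.134] gap 17.731371300485986
shift cm [29.201 13.142 -3.189] roll -2.009 | F [-0.74  -0.715 -5.191] t 18.55 pos [ 449.003 -128.439  124.134] gap 17.731371300485986
```

About 5.2 N, so full. Carrying it to the -y well, keeping away from the docked cartridge.

```bash
python3 -m creep '[[-1,[-0.8,0.8,-1.0],0],[-1,[-2.5,2.5,-2],-0.3],[-1,[-4.5,5.5,-3],-0.7],[-1,[-5.7,9,-3.2],-1.2],[-1,[-5.7,12.5,-3.2],-1.7],[-1,[-5.7,15.5,-3.2],-2.2],[-1,[-5.7,18,-3.2],-2.6],[-1,[-5.7,19.6,-3.2],-2.9],[-1,[-5.7,20.3,-3.2],-2.9],[-1,[-5.7,20.3,-3.2],-2.9],[-1,[-5.7,20.3,-3.2],-2.9],[-1,[-5.7,20.3,-3.2],-2.9]]'; python3 -m creep '[[-1,[0,0,0],0],[-1,[0,0,0],0]]';python3 go.py 641.9 -213.4 140 96.4
python3 - <<'E'
from h import *
import cv2
a=manip.camera("side")[:,:,::-1]; a=cv2.convertScaleAbs(a,alpha=1.8)
cv2.imwrite("pics/s5.png",cv2.resize(a[190:340,340:480],None,fx=4,fy=4,interpolation=cv2.INTER_CUBIC))
s=manip.read_state();p=s['eef_pos'];z=p[2]-88.5
print(((proj("side",place([p[0],p[1],s['eef_rot'][2]-np.pi/2],[[-28,-28,z+70],[28,-28,z+70],[-28,28,z+70],[-28,-28,z],[28,-28,z],[-28,28,z]]))-[340,190]+.5)*4-.5).round(0).tolist())
print(((proj("side",place([636.9,-167.8,.111],[[-45,98,54],[-45,-98,54],[45,-98,54],[-45,-98,0]]))-[340,190]+.5)*4-.5).round(0).tolist())
E
```

```text
clock: 19.75
eef_pos: [641.5, -213.3, 156.6]
eef_rot: [-3.141, -0.0, 1.683]
wrist_force: [0.2, 1.0, -5.1]
finger_gap: 18.0
finger_force: 45.0
clock: 19.95
eef_pos: [641.9, -213.3, 156.6]
eef_rot: [3.141, 0.0, 1.683]
wrist_force: [0.8, 0.4, -5.4]
finger_gap: 17.4
finger_force: 45.0
shift cm [-0.005  0.     1.665] roll 0.009 | F [ 0.8    0.378 -5.448] t 19.95 pos [ 641.885 -213.346  156.646] gap 17.36847330261945
[[295.0, 304.0], [412.0, 267.0], [219.0, 229.0], [278.0, 440.0], [391.0, 402.0], [206.0, 362.0]]
[[40.0, 253.0], [271.0, 514.0], [454.0, 451.0], [259.0, 611.0]]
```

View pics/s5.png

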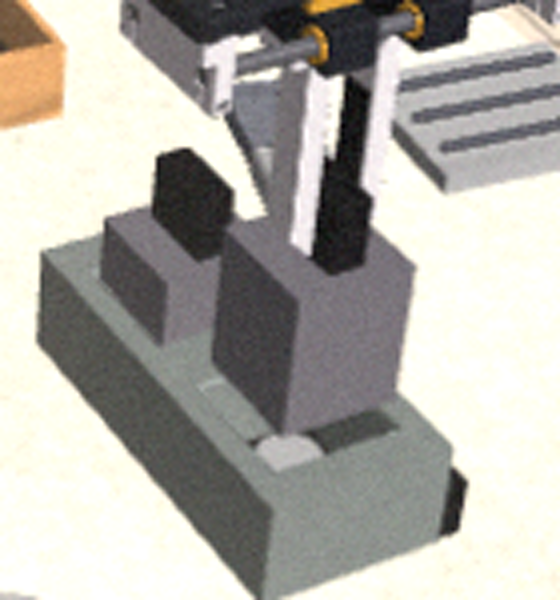

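Arrangement looks right: the cartridge is over the open well, and its corners are within about 1 mm of prediction in y. The slant matches the dock's own edges. Lowering into the mouth.

```bash
python3 -m creep '[[-1,[-0.04,0,0.4],0],[-1,[-0.04,0,0.8],0],[-1,[-0.04,0,1.1],0],[-1,[-0.04,0,1.3],0],[-1,[-0.04,0,1.45],0],[-1,[-0.04,0,1.6],0],[-1,[-0.04,0,1.7],0],[-1,[-0.04,0,1.7],0]]'; python3 go.py 641.9 -213.4 134 96.4; python3 -m creep '[[-1,[0,0,0.15],0],[-1,[0,0,0.3],0],[-1,[0,0,0.4],0],[-1,[0,0,0.4],0]]'
```

```text
clock: 20.8
eef_pos: [642.1, -213.5, 139.1]
eef_rot: [-3.141, -0.0, 1.684]
wrist_force: [0.9, 0.7, -7.0]
finger_gap: 17.6
finger_force: 45.0
shift cm [ 0.015 -0.017  0.505] roll 0.013 | F [ 0.881  0.714 -6.968] t 20.8 pos [ 642.093 -213.535  139.051] gap 17.60428070070293
clock: 21.2
eef_pos: [642.1, -213.6, 135.1]
eef_rot: [-3.141, -0.0, 1.684]
wrist_force: [0.4, 1.9, -6.7]
finger_gap: 17.8
finger_force: 45.0
```

```bash
python3 -m creep '[[-1,[0.03,-0.01,0.4],0],[-1,[0.03,-0.01,0.8],0],[-1,[0.03,-0.01,1.2],0],[-1,[0.03,-0.01,1.6],0],[-1,[0.03,-0.01,1.9],0],[-1,[0.03,-0.01,2.1],0],[-1,[0.03,-0.01,2.3],0],[-1,[0.03,-0.01,2.5],0],[-1,[0.03,-0.01,2.7],0],[-1,[0.03,-0.01,2.9],0],[-1,[0.03,-0.01,3.1],0],[-1,[0.03,-0.01,3.1],0]]'; python3 -m creep '[[-1,[0,0,0.07],0],[-1,[0,0,0.13],0],[-1,[0,0,0.19],0],[-1,[0,0,0.19],0]]'; python3 -m creep '[[-1,[0,0,0.05],0],[-1,[0,0,0.1],0],[-1,[0,0,0.1],0],[-1,[0,0,0.1],0]]'
```

```text
clock: 22.4
eef_pos: [642.0, -213.4, 105.1]
eef_rot: [3.141, 0.0, 1.684]
wrist_force: [-4.5, 3.1, 1.9]
finger_gap: 17.4
finger_force: 45.0
clock: 22.8
eef_pos: [642.1, -213.4, 103.5]
eef_rot: [3.141, 0.0, 1.684]
wrist_force: [-4.2, 3.8, 3.9]
finger_gap: 17.7
finger_force: 45.0
clock: 23.2
eef_pos: [642.1, -213.4, 102.6]
eef_rot: [3.141, 0.0, 1.684]
wrist_force: [-5.0, 3.7, 5.4]
finger_gap: 17.6
finger_force: 45.0
```

```bash
python3 -m creep '[[-1,[0,0,0.06],0],[-1,[0,0,0.12],0],[-1,[0,0,0.17],0],[-1,[0,0,0.17],0]]'; python3 go.py 641.9 -213.4 101 96.4
```

```text
clock: 23.6
eef_pos: [642.1, -213.4, 101.4]
eef_rot: [3.141, 0.001, 1.684]
wrist_force: [-6.2, 4.7, 9.6]
finger_gap: 17.5
finger_force: 45.0
shift cm [ 0.005 -0.021  0.04 ] roll 0.014 | F [-6.155  4.685  9.593] t 23.6 pos [ 642.115 -213.43   101.397] gap 17.45373818237231
```

```bash
python3 -m creep '[[-1,[0,0,0.05],0],[-1,[0,0,0.05],0],[-1,[0,0,0.05],0],[-0.3,[0,0,0.05],0],[0,[0,0,0],0],[0,[0,0,0],0],[0,[0,0,0],0],[0,[0,0,-2],0],[0,[0,0,-4],0],[0,[0,0,-5.5],0],[0,[0,0,-5.5],0]]'; python3 -m creep '[[0,[2,-4,-2],0],[0,[4,-8,-3],0],[0,[7,-12,-3],0],[0,[10,-16,-3],0],[0,[13,-20,-3],0],[0,[16,-24,-3],0],[0,[20,-26,-3],0],[0,[24,-26,-3],0],[0,[28,-26,-3],0],[0,[32,-26,-3],0],[0,[36,-26,-3],0],[0,[36,-26,-3],0]]'
python3 - <<'E'
from h import *
import cv2
b=manip.camera("side")[:,:,::-1];t=manip.camera("top")[:,:,::-1]
k=lambda a,x,y,w,h:cv2.convertScaleAbs(cv2.resize(a[y:y+h,x:x+w],None,fx=4,fy=4,interpolation=cv2.INTER_CUBIC),alpha=1.8)
s=k(b,340,210,120,140);tt=k(t,360,150,80,75)
cv2.imwrite("pics/s6.png",np.hstack([s,np.vstack([k(t,358,150,80,65),k(b,280,130,80,75)])]))
for z in(14,17,20):print(z,((proj("side",place([642,-213.5,.111],[[-28,-28,z+70],[28,-28,z+70],[-28,28,z+70]]))-[340,210]+.5)*4-.5).round(0).tolist())
E
```

```text
clock: 24.7
eef_pos: [642.8, -213.7, 157.0]
eef_rot: [3.138, 0.002, 1.683]
wrist_force: [-0.0, 0.3, 0.2]
finger_gap: 47.5
finger_force: 0.0
clock: 25.9
eef_pos: [342.2, 118.2, 184.2]
eef_rot: [-3.141, -0.0, 1.688]
wrist_force: [0.2, -0.6, -0.5]
finger_gap: 47.3
finger_force: 0.0
14 [[282.0, 330.0], [396.0, 293.0], [209.0, 253.0]]
17 [[282.0, 325.0], [397.0, 287.0], [210.0, 247.0]]
20 [[283.0, 319.0], [398.0, 281.0], [210.0, 242.0]]
```

View pics/s6.png

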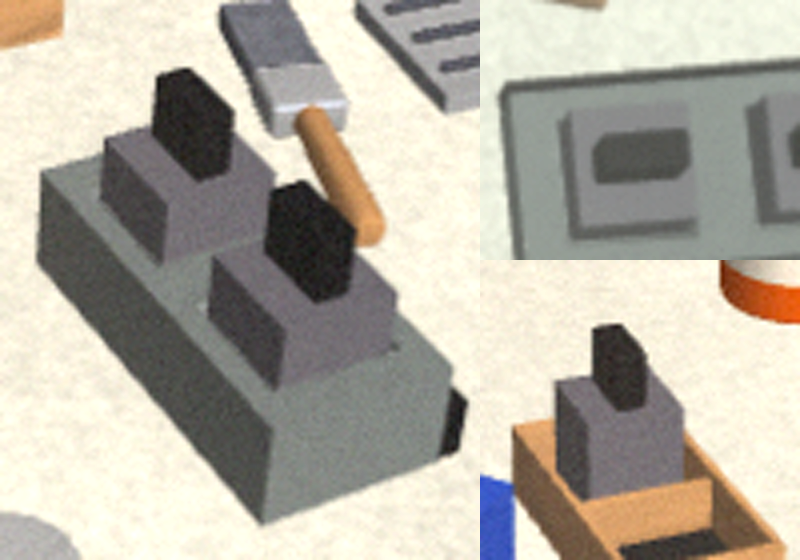

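Both docked cartridges match an underside height of 14 mm: the second one's corners are at (283,330) and (396,293). The spent one stands upright in its crate cell, and the arm is clear.

```bash
python3 -c "
from cell import manip
print(manip.sign_off())"
```

```text
the job is handed in; nothing more can be done
None
```

I handed the job in at about 26 s: two full cartridges (about 5.2 N each) are seated in the dock wells and the spent one (about 1.6 N) stands upright in the crate; sign-off returned no verdict.

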